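# Photograph a pinned bee: power, lamp, shutter

### The job

Take a picture with the imaging stand by pressing its controls: first tip the rocker switch fully over by pushing its raised end down, then push the round key fully in so that it stays down, and then press the long bar fully down, hold it there for about two seconds and let it spring back up. It is all done by pressing with the closed fingertips: do not pick up or shove any of the control units, do not press the square key, and leave the other things on the table where they are.

Things in the scene. Friction and masses are not known exactly. Their poses are not given: they have to be found in the camera images.
- power_unit: Aluminium box, 110 (x) x 80 (y) x 40 mm high, fixed to the table; the only unit with a rocker switch on top. Origin: centre of its underside; its x axis runs along the rocker, towards the rocker's raised end (within 0.35 rad of straight away from the robot).
- rocker (a joint): Angle in rad of the black rocker on the power unit: 0 = off (the end on the unit's +x side raised), 0.4 = fully over (on). It starts between 0 and 0.05 and stays where it is left (stiff: about 4 N at 26 mm from its axis). The rocker is 72 mm long and 34 mm wide, its top a shallow V; its axis lies along the unit's y, across the middle of the rocker, 56 mm above the table. Pushing its raised end about 10 mm straight down tips it fully over.
- rocker_raised_end (a point): Point on the rocker's top face where it should be pushed: on the raised half, 26 mm out from the axis (about 64 mm above the table when off, 54 mm when on). It moves with the rocker.
- round_key_unit: Aluminium box 84 x 84 x 30 mm high with one round key in its middle; 0.3 to 0.6 kg, loose on the table. Origin: centre of its underside.
- round_key (a joint): Travel in m of the round key (ring lamp): 0 = up, 0.008 = fully down. It takes about 4 N and stays where it is left; it has no spring.
- round_key_top (a point): Centre of the top face of the round black key, 38 mm in diameter, standing 18 mm proud of its box (48 mm above the table) when up, 10 mm proud when down. It moves with the key.
- square_key_unit: Aluminium box of the same size with one square key in its middle; loose. Not to be used. Origin: centre of its underside.
- square_key (a joint): Travel in m of the square key: 0 = up, 0.008 = fully down; about 4 N moves it and it stays where it is left. It must stay up.
- square_key_top (a point): Centre of the top face of the square black key, 36 x 36 mm, 48 mm above the table.
- shutter_bar_unit: Aluminium box 70 (x) x 130 (y) x 30 mm high with one long bar on top; 0.4 to 0.8 kg, loose on the table. Origin: centre of its underside; the bar runs along its y axis.
- shutter_bar (a joint): Travel in m of the long shutter bar: 0 = up, 0.008 = fully down. It springs back when let go: 2 N starts it, 6 N takes it fully down.
- shutter_bar_top (a point): Centre of the top face of the long black bar, 28 x 104 mm, standing 18 mm proud of its box (48 mm above the table) when up. It moves with the bar.
- vial: Bystander (sizes in mm): small glass vial, 24 dia x 45 high; loose, to be left where it is. Origin: centre of its underside.
- pin_jar: Bystander (sizes in mm): low glass jar, 32 dia x 38 high; loose, to be left where it is. Origin: centre of its underside.
- loupe: Bystander (sizes in mm): dark waisted hand magnifier, 28 dia x 36 high, standing; loose, to be left where it is. Origin: centre of its underside.
- near_tray: Bystander (sizes in mm): white card tray with three pinned bees, 58 x 88 x 30 high (pins to 35); loose, to be left where it is. Origin: centre of its underside.
- far_tray: Bystander (sizes in mm): white card tray with two large pinned bees, 58 x 88 x 30 high (pins to 35); loose, to be left where it is. Origin: centre of its underside.
- forceps: Bystander (sizes in mm): steel forceps lying flat, 130 long, 6 high; loose, to be left where it is. Origin: centre of its underside.
- cork_block: Bystander (sizes in mm): cork block with pins in it, 50 x 70 x 22 high (pins to 42); loose, to be left where it is. Origin: centre of its underside.
Mind the look-alikes: they are no part of the job. What is shaped like the round_key_unit but blue is not meant. Leave any green look-alike of the power_unit alone.

How it is judged (in metres and radians):
On the way, in this order (a step that is already met when the one before it is completed fails the run):
1. the rocker is tipped over to on (value of joint rocker above 0.33 rad), for 0.1 s.
2. the round key is pushed in (value of joint round_key above 0.0065 m), for 0.1 s.
3. the long bar is held down for two seconds (1.5 s at least) (value of joint shutter_bar above 0.0055 m), for 1.5 s.
At the end, for the whole second after the job is handed in: Rocker on (over 0.33 rad), round key in (over 6.5 of 8 mm), long bar back up (within 1.5 mm) after over 1.5 s held beyond 5.5 mm, square key up (within 2 mm); loose control units flat, at rest, within 30 mm of their start, bystanders within 25 mm (value of joint rocker above 0.33 rad and value of joint round_key above 0.0065 m and value of joint shutter_bar below 0.0015 m and value of joint square_key below 0.002 m and distance of each of round_key_unit, square_key_unit, shutter_bar_unit from where it was at the start of the episode below 0.03 m and angle between each of round_key_unit, square_key_unit, shutter_bar_unit's own z axis and vertical below 0.1 rad and linear speed of each of round_key_unit, square_key_unit, shutter_bar_unit below 0.02 m/s and distance of each of vial, pin_jar, loupe, near_tray, far_tray, forceps, cork_block from where it was at the start of the episode below 0.025 m); the robot touches nothing.
It fails at once if the round key is pressed before the rocker is on (value of joint round_key above 0.003 m and value of joint rocker below 0.33 rad).
It fails at once if the long bar is pressed before the round key is in (value of joint shutter_bar above 0.003 m and value of joint round_key below 0.0065 m).
It fails at once if the square key is pressed (value of joint square_key above 0.003 m).
It fails at once if a control unit is lifted, tipped or shoved away (height (world z) of any of round_key_unit, square_key_unit, shutter_bar_unit above 0.01 m or distance of any of round_key_unit, square_key_unit, shutter_bar_unit from where it was at the start of the episode above 0.03 m or angle between any of round_key_unit, square_key_unit, shutter_bar_unit's own z axis and vertical above 0.3 rad).
It fails at once if a bystander is lifted, knocked over or shoved away (distance of any of vial, pin_jar, loupe, near_tray, far_tray, forceps, cork_block from where it was at the start of the episode above 0.025 m or angle between any of vial, pin_jar, loupe, near_tray, far_tray, forceps, cork_block's own z axis and vertical above 0.3 rad).
It also fails if it takes over 54 s, if anything falls off the work surface, if the arm or the gripper's body presses on something with over 40 N, if the wrist force passes 120 N, or if a joint passes its speed limit or range.

### The arm

A 6-joint arm with a two-finger parallel gripper is mounted at the origin on the work surface. World frame = base frame: x ahead of the robot, y to its left, z up, the work surface at z = 0. Lengths are in mm, angles in rad, forces in N, time in s.
With the tool pointing down it reaches from about 300 to 775 mm from the base axis. Payload 14.6 kg.
Tool frame: the origin (TCP) lies at the very end of the fingers, on their centre line; the grasp point (between the pads) lies 19 mm behind it (grip_point_offset is the distance from the TCP to the grasp point, in mm); z points along the fingers, y is the line along which they close (so a half turn about z gives the same grasp; the last joint's range is limited). The gripper opens to 94 mm and grips with 3 to 60 N. Pads are 16 mm wide; open, the fingers measure 119 mm over their backs; the gripper's body (75 mm by 177 mm) begins 78 mm behind the grasp point.
Start: joints at [1.035, 0.3, 1.521, -0, 1.321, -0.067], TCP at [248.495, 490.652, 205.446] pointing down, gripper open.
Joint ranges: [-3.03, 3.03], [-0.79, 2.21], [0.23, 2.52], [-1.04, 4.18], [0, 3.07], [-2.55, 2.55]. Speed limits (rad/s): [2.22, 2.22, 2.57, 3.14, 3.14, 3.14].

### API

Orientations are given as [roll, pitch, yaw] about the fixed x, y, z axes, in that order (R = Rz(yaw) Ry(pitch) Rx(roll)).
In Python, from cell import read_state, camera, camera_info, sign_off, grip_point_offset gives the robot as it stands.
- The arm moves only by the shell command python3 -m handwheel 'ROWS' [FORCE]. ROWS is text: rows parted by semicolons, each of 5 numbers parted by spaces: the shift along the world's x, y, z in units of 40 mm (1.0 is 40 mm), then the turn about the world's z in units of 5 degrees (1.0 is 5 degrees), then the closure, from 0 (fully open) to 1 (shut). In form: dx dy dz yaw gripper; .... A call has 1 to 12 rows; each row shifts and turns the commanded pose from where the row before left it; what a row does not reach is not made up. A row lasts 1/12 s, in which the tool goes at most 41.7 mm and 7.16 degrees, less where a joint would pass 70% of its speed; a pose out of reach is approached as far as the arm can. A call is refused whole if a number of a shift passes 1 or a number of a turn 1, either way. A call with a gripper value outside its range is refused whole. The fingers move at their own pace and stop on an object; FORCE is the grip in N (left out, the last holds). Time passes only in rows, so rows that do not move let the fingers close. It gives the time, the measured TCP pose, the force, the opening and the grip force at its end, in the units of the state.
- read_state(): the state, without advancing time (a new reading comes with each control period).
- camera(name): name is "side" or "top"; returns (picture, depth): 420x560x3 uint8, red, green, blue; 420x560 float32, mm along the optical axis (not along the pixel's ray), 0 where there is no reading.
- camera_info(name): a dict with "intrinsics" (3x3 intrinsics, pixels), "world_from_camera" (4x4, takes a point from camera to world coordinates). Camera axes: x right, y down, z forward; pixel columns grow to the right and rows downward; lengths in mm; the calibration is good to about 2 mm. A picture is of the moment at which its call begins. camera_info takes no time and is no camera call.
- sign_off(): hands the job in; it is judged then, once.
The state is a dict: "clock": time; "joints": joint angles; "qd": joint speeds; "effort": joint torques, N m; "eef_pos": TCP position; "eef_rot": TCP orientation; "wrist_force": force on the tool from outside, world axes, zero at the start; "moment": the same for the moment, N m; "finger_gap": finger opening in mm; "finger_force": force on a finger pad.
Only numpy, scipy, OpenCV 4.12 (cv2) and the standard library are available. Lean on these libraries where they do the work, as an engineer would, in place of code of your own. Each camera call takes 0.05 s, during which the arm holds its last target. There are 200 camera calls.

## Working session

There is one attempt and no reset: what is moved stays moved. The work goes in short steps, Python scripts to look and compute and a shell command to move; the robot and the scene stay as the last step left them, time stands still between calls to the robot, and variables do not carry over. Pictures are saved under pics/ and viewed, at most 10 in all, crops included, and the job is handed in when it is done.

```bash
mkdir -p pics
python3 - <<'E'
from cell import *
import cv2,numpy as np
s=read_state();print(s)
for n in("top","side"):
    p,d=camera(n);cv2.imwrite(f"pics/{n}0.png",cv2.cvtColor(p,cv2.COLOR_RGB2BGR));np.save(f"{n}_d.npy",d)
    i=camera_info(n);print(n,np.round(i["intrinsics"],1).tolist(),np.round(i["world_from_camera"],3).tolist())
E
```

```text
{'clock': 0.0, 'joints': array([ 1.03542461e+00,  3.00497378e-01,  1.52157380e+00, -2.92274843e-05,
        1.32070196e+00, -6.66261932e-02]), 'qd': array([ 8.07093529e-04,  7.31919253e-04,  3.52346872e-04,  1.34237999e-04,
        6.82651021e-05, -7.35717772e-04]), 'effort': array([-7.10503482e-04, -5.31806803e+01, -3.52747250e+01,  7.07675633e-02,
        2.43817287e-02, -5.17507726e-05]), 'eef_pos': array([248.36069394, 490.43786644, 204.87499951]), 'eef_rot': array([-3.14041291e+00, -5.03458645e-05,  2.67285435e+00]), 'wrist_force': array([-0.06060486,  0.41580716,  0.29610867]), 'moment': array([-0.01446302, -0.04624117, -0.02958591]), 'finger_force': 0.0, 'finger_gap': 94.21724727166149}
top [[477.3, 0.0, 283.9], [0.0, 477.3, 207.3], [0.0, 0.0, 1.0]] [[0.023, -0.995, 0.097, 407.168], [-1.0, -0.02, 0.022, 34.915], [-0.02, -0.098, -0.995, 1362.979], [0.0, 0.0, 0.0, 1.0]]
side [[540.2, 0.0, 277.7], [0.0, 540.2, 207.0], [0.0, 0.0, 1.0]] [[0.788, -0.423, 0.447, -66.605], [-0.615, -0.559, 0.556, -675.398], [0.014, -0.713, -0.701, 1011.869], [0.0, 0.0, 0.0, 1.0]]
```

View pics/top0.png

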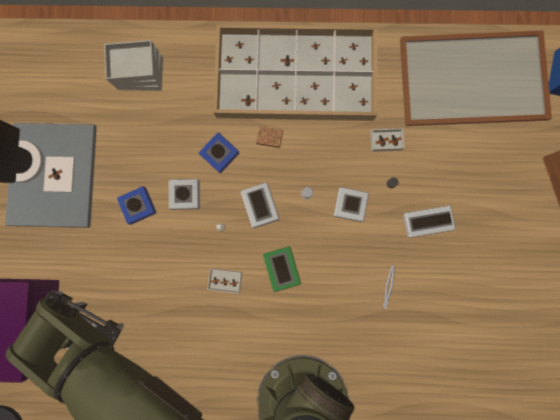

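View pics/side0.png

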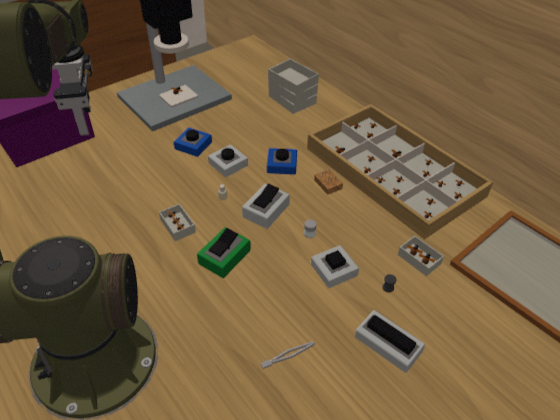

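Top view: the rocker candidates are silver (260,205), chosen, and green (282,269), rejected. Round-key candidates are silver (183,194), chosen, and blue (219,152) and (136,205), rejected. The square key is at (351,204), to be avoided, and the long bar is at (430,221). In the side view the chosen ones are the rocker (266,198), the round key (228,155) and the bar (392,334).

```bash
cat > h.py <<'E'
import cv2,numpy as np
from cell import *
W={"top":{"rocker":(260,205,20),"round":(183,194,14),"square":(351,204,15),"bar":(430,221,26)},
   "side":{"rocker":(266,196,20),"round":(228,155,13),"square":(336,260,15),"bar":(392,334,32)}}
def blob(p,c):
    x,y,r=c;v=p.max(2).astype(int);m=np.zeros(v.shape,np.uint8)
    m[y-r:y+r,x-r:x+r]=(v[y-r:y+r,x-r:x+r]<75)*255
    cs,_=cv2.findContours(m,cv2.RETR_EXTERNAL,cv2.CHAIN_APPROX_NONE)
    return max(cs,key=cv2.contourArea)
def ray(n,uv):
    i=camera_info(n);T=i["world_from_camera"]
    d=T[:3,:3]@np.linalg.inv(i["intrinsics"])@[*uv,1];return T[:3,3],d
def plane(n,uv,z):
    o,d=ray(n,uv);return o+d*(z-o[2])/d[2]
def tri(a,b):
    A=np.zeros((3,3));v=np.zeros(3)
    for o,d in(ray("top",a),ray("side",b)):
        d=d/np.linalg.norm(d);P=np.eye(3)-np.outer(d,d);A+=P;v+=P@o
    return np.linalg.solve(A,v)
def dpt(n,uv,d):
    u,v=map(int,np.round(uv));o,r=ray(n,uv);return o+r*np.median(d[v-1:v+2,u-1:u+2])
E
python3 - <<'E'
from h import *
P={n:cv2.cvtColor(cv2.imread(f"pics/{n}0.png"),cv2.COLOR_BGR2RGB) for n in W}
D={n:np.load(f"{n}_d.npy") for n in W}
for k in W["top"]:
    uv={}
    for n in W:
        c=blob(P[n],W[n][k]);M=cv2.moments(c);uv[n]=(M["m10"]/M["m00"],M["m01"]/M["m00"])
        print(k,n,np.round(uv[n],1),cv2.contourArea(c),"depthpt",np.round(dpt(n,uv[n],D[n]),1))
        if n=="top":
            b=cv2.boxPoints(cv2.minAreaRect(c));w=np.array([plane(n,q,52)[:2] for q in b])
            print("  box",np.round(w,0).tolist())
    print("  tri",np.round(tri(uv["top"],uv["side"]),1))
# silver box of power unit: slice dark rocker depth profile, x axis candidates
a=cv2.resize(cv2.imread("pics/top0.png")[165:245,150:300],None,fx=4,fy=4)
b=cv2.resize(cv2.imread("pics/side0.png")[130:240,190:330],None,fx=4,fy=4)
b=cv2.resize(b,(560,440));c=np.zeros((600,800,3),np.uint8);c[:240,:450]=cv2.resize(a,(450,240));c[240:,:458]=cv2.resize(b,(458,360))
c[100:460,460:800]=cv2.resize(cv2.imread("pics/side0.png")[290:380,345:430],(340,360));cv2.imwrite("pics/crop1.png",c)
E
```

```text
rocker top [258.8 203.8] 278.0 depthpt [543.5 133.8  55.4]
  box [[572.0, 162.0], [583.0, 131.0], [515.0, 107.0], [505.0, 137.0]]
rocker side [266.  196.4] 297.0 depthpt [541.  129.7  58.2]
  tri [543.8 133.9  53.5]
round top [182.2 193. ] 129.5 depthpt [570. 349.  48.]
  box [[586.0, 366.0], [587.0, 330.0], [553.0, 328.0], [552.0, 365.0]]
round side [227.4 154.3] 126.5 depthpt [563.5 339.5  50.2]
  tri [571.  351.3  38.9]
square top [351.7 203.4] 147.5 depthpt [ 550.4 -122.7   47.8]
  box [[535.0, -101.0], [571.0, -108.0], [565.0, -143.0], [529.0, -136.0]]
square side [335.1 260.1] 248.0 depthpt [ 545.9 -129.5   47.5]
  tri [ 551.7 -124.    38. ]
bar top [431.  220.7] 350.0 depthpt [ 507.2 -339.7   48.7]
  box [[511.0, -285.0], [530.0, -388.0], [503.0, -392.0], [483.0, -289.0]]
bar side [390.9 334.8] 758.0 depthpt [ 500.3 -348.8   51.5]
  tri [ 508.5 -343.4   36.8]
```

View pics/crop1.png

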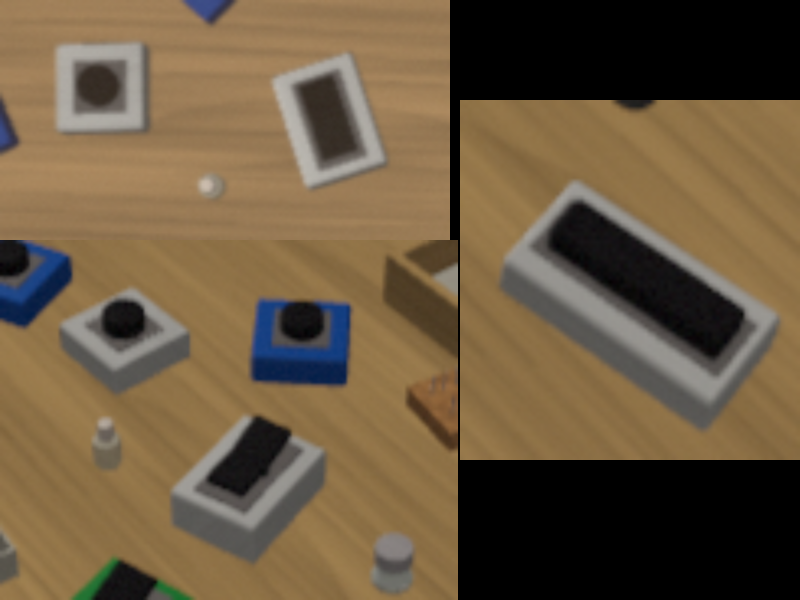

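Crop check: the silver unit with the black rocker has its far end raised. The silver round-key unit and the long-bar unit are also confirmed. Targets are the rocker end (568,142), the round key (570,348) and the bar (507,-340).

```bash
python3 -m handwheel '0.66 -0.72 -0.2 0.75 1;0.66 -0.72 -0.2 0.75 1;0.66 -0.72 -0.2 0.75 1;0.66 -0.72 -0.2 0.75 1;0.66 -0.72 -0.2 0.75 1;0.66 -0.72 -0.2 0.75 1;0.66 -0.72 -0.2 0.75 1;0.66 -0.72 -0.2 0.75 1;0.66 -0.72 -0.2 0.75 1;0.66 -0.72 -0.2 0.75 1;0.66 -0.72 0 0.75 1;0.66 -0.72 0 0.75 1' 20; python3 -m handwheel '0 0 0 0 1;0 0 0 0 1;0 0 0 0 1'
```

```text
clock: 1.1
eef_pos: [566.0, 143.2, 124.6]
eef_rot: [3.141, -0.001, -2.822]
wrist_force: [-0.4, 0.3, -0.2]
finger_gap: 17.5
finger_force: 0.0
clock: 1.35
eef_pos: [564.8, 145.3, 125.0]
eef_rot: [3.141, -0.001, -2.826]
wrist_force: [0.5, 0.3, -0.2]
finger_gap: 0.8
finger_force: 0.0
```

```bash
python3 -m handwheel '0.1 -0.08 -0.4 0 1;0 0 -0.4 0 1;0 0 -0.4 0 1;0 0 -0.15 0 1;0 0 0 0 1;0 0 0 0 1'; python3 -m handwheel '0 0 -0.1 0 1;0 0 -0.1 0 1;0 0 0 0 1;0 0 0 0 1'
```

```text
clock: 1.85
eef_pos: [569.1, 142.6, 72.0]
eef_rot: [3.142, 0.0, -2.824]
wrist_force: [0.2, -0.1, 1.1]
finger_gap: 0.7
finger_force: 0.0
clock: 2.18
eef_pos: [569.4, 142.0, 63.7]
eef_rot: [-3.142, 0.001, -2.825]
wrist_force: [0.6, 0.6, 0.2]
finger_gap: 0.2
finger_force: 0.4
```

Run:
```python
from h import *
p,d=camera("side");cv2.imwrite("pics/s1.png",cv2.cvtColor(cv2.resize(p[120:260,190:340],None,fx=4,fy=4,interpolation=2),cv2.COLOR_RGB2BGR))
```

```text
(no output)
```

View pics/s1.png

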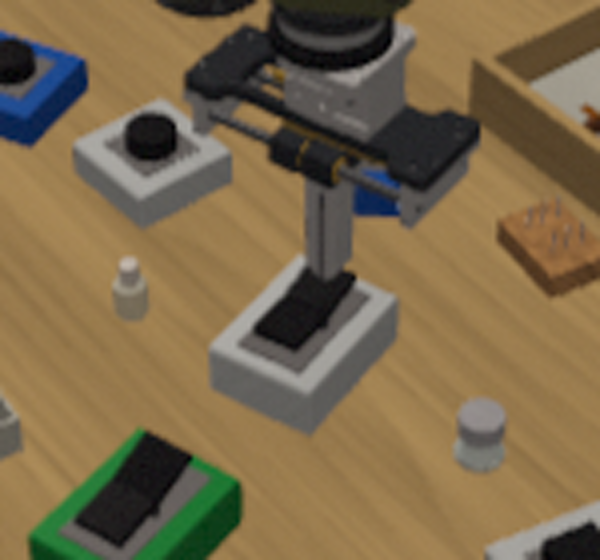

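The fingertips stand on the raised half of the rocker (crop about 330,275). Now I press it down.

```bash
python3 -m handwheel '0 0 -0.1 0 1;0 0 -0.1 0 1;0 0 0 0 1;0 0 0 0 1'; python3 -m handwheel '0 0 -0.08 0 1;0 0 0 0 1;0 0 0 0 1'
```

```text
clock: 2.57
eef_pos: [569.0, 141.7, 55.0]
eef_rot: [3.142, -0.001, -2.825]
wrist_force: [-0.1, -0.4, 0.3]
finger_gap: 0.6
finger_force: 0.4
clock: 2.82
eef_pos: [569.3, 141.8, 54.0]
eef_rot: [-3.141, 0.0, -2.825]
wrist_force: [-8.6, -1.3, 23.5]
finger_gap: 0.4
finger_force: 11.4
```

```bash
python3 -m handwheel '0 0 0.5 0 1;0 0 0.8 0 1;0 0.5 0.4 0 1;0 0.95 0 0 1;0 0.95 0 0 1;0 0.95 0 0 1;0 0.95 0 0 1;0 0.85 0 0 1;0 0 0 0 1;0 0 0 0 1'
python3 - <<'E'
from h import *
p,d=camera("side");t,dt=camera("top")
c=np.array([544,134.]);u=np.array([.943,.333])
for n,D in(("side",d),("top",dt)):
    i=camera_info(n);T=np.linalg.inv(i["world_from_camera"])
    for s in(-26,-13,0,13,26):
        for z in(54,):
            q=T@[*(c+s*u),z,1];uv=i["intrinsics"]@q[:3];uv=uv[:2]/uv[2];print(n,s,np.round(dpt(n,uv,D),1))
cv2.imwrite("pics/s2.png",cv2.cvtColor(cv2.resize(p[90:240,150:350],None,fx=4,fy=4,interpolation=2),cv2.COLOR_RGB2BGR))
E
```

```text
clock: 3.65
eef_pos: [568.3, 349.0, 119.1]
eef_rot: [-3.141, -0.002, -2.823]
wrist_force: [0.4, -0.3, -0.9]
finger_gap: 0.9
finger_force: 0.0
side -26 [512.1 115.2  66.1]
side -13 [523.1 118.1  67.8]
side 0 [540.8 129.7  59.1]
side 13 [553.4 134.6  58.4]
side 26 [567.5 141.3  55.6]
top -26 [518.5 124.5  65.7]
top -13 [531.3 129.3  58.8]
top 0 [543.8 133.8  56.2]
top 13 [556.2 138.3  54.3]
top 26 [568.6 142.7  53.2]
```

View pics/s2.png

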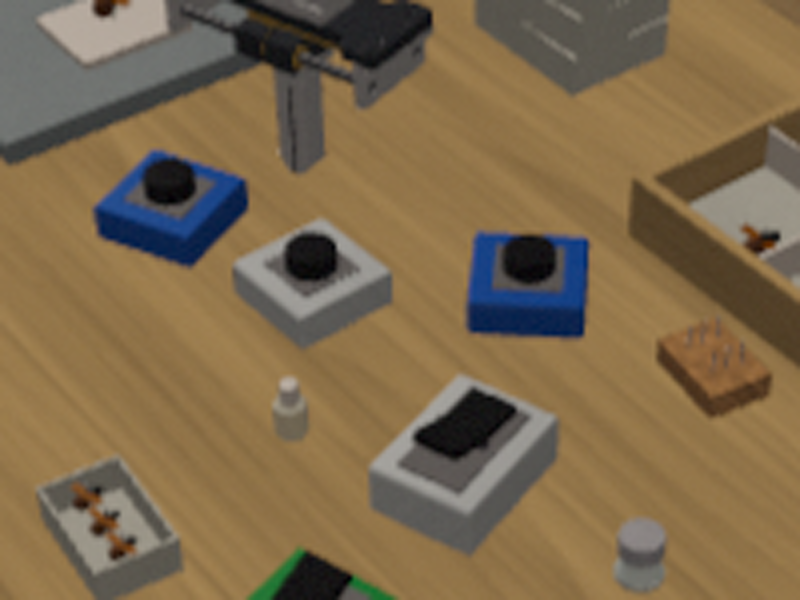

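The rocker is over: its near end is now raised (crop about 450,430), with its heights reversed to 65 and 53 mm. Next is the round key.

```bash
python3 -m handwheel '0.04 0 -0.5 0 1;0 0 -0.5 0 1;0 0 -0.5 0 1;0 0 -0.2 0 1;0 0 0 0 1;0 0 0 0 1'; python3 -m handwheel '0 0 -0.1 0 1;0 0 -0.1 0 1;0 0 -0.06 0 1;0 0 0 0 1;0 0 0 0 1'
```

```text
clock: 4.25
eef_pos: [571.3, 347.2, 52.9]
eef_rot: [-3.142, 0.0, -2.826]
wrist_force: [0.7, 0.8, 0.5]
finger_gap: 0.3
finger_force: 0.0
clock: 4.67
eef_pos: [571.1, 348.0, 42.2]
eef_rot: [3.142, 0.001, -2.825]
wrist_force: [2.0, -0.3, 1.7]
finger_gap: 0.5
finger_force: 1.2
```

```bash
python3 -m handwheel '0 0 -0.06 0 1;0 0 0 0 1;0 0 0 0 1'; python3 -m handwheel '0 0 -0.05 0 1;0 0 0 0 1;0 0 0 0 1'
```

```text
clock: 4.92
eef_pos: [571.1, 348.0, 40.2]
eef_rot: [3.142, 0.001, -2.825]
wrist_force: [0.4, -1.5, 8.3]
finger_gap: 0.6
finger_force: 4.2
clock: 5.17
eef_pos: [571.4, 348.1, 40.1]
eef_rot: [3.141, 0.002, -2.825]
wrist_force: [-6.1, -5.6, 23.8]
finger_gap: 0.7
finger_force: 11.7
```

```bash
python3 -m handwheel '0 0 0.5 0 1;0 0 0.8 0 1;0 0 0.7 0 1;0 -0.95 0 0 1;0 -0.95 0 0 1;0 -0.95 0 0 1;0 -0.95 0 0 1;0 -0.95 0 0 1;0 -0.95 0 0 1;0 0 0 0 1;0 0 0 0 1'
python3 - <<'E'
from h import *
t,dt=camera("top");s,d=camera("side")
for n,p,D in(("top",t,dt),("side",s,d)):
    for k in ("round","bar"):
        M=cv2.moments(blob(p,W[n][k]));uv=(M["m10"]/M["m00"],M["m01"]/M["m00"]);print(n,k,np.round(uv,1),np.round(dpt(n,uv,D),1))
E
```

```text
clock: 6.08
eef_pos: [570.7, 118.3, 117.3]
eef_rot: [3.141, -0.001, -2.828]
wrist_force: [0.4, 0.5, 0.6]
finger_gap: 0.6
finger_force: 0.0
top round [182.7 193.1] [570.8 349.8  39.1]
top bar [430.9 220.6] [ 507.5 -340.7   44.9]
side round [227.5 155.1] [566.6 344.4  42.5]
side bar [391.1 334.6] [ 501.7 -348.2   50. ]
```

The round key is down by about 8 mm and its unit hasn't moved. Now to the bar.

```bash
python3 -m handwheel '-0.14 -0.95 0 0 1;-0.14 -0.95 0 0 1;-0.14 -0.95 0 0 1;-0.14 -0.95 0 0 1;-0.14 -0.95 0 0 1;-0.14 -0.95 0 0 1;-0.14 -0.95 0 0 1;-0.14 -0.95 0 0 1;-0.14 -0.95 0 0 1;-0.14 -0.95 0 0 1;-0.14 -0.95 0 0 1;0 -0.95 0 0 1'; python3 -m handwheel '0 0 0 0 1;0 0 0 0 1'
```

```text
clock: 7.18
eef_pos: [509.3, -336.7, 117.3]
eef_rot: [3.141, -0.0, -2.823]
wrist_force: [0.1, 0.1, -0.5]
finger_gap: 0.5
finger_force: 0.0
clock: 7.35
eef_pos: [509.6, -336.3, 116.7]
eef_rot: [3.141, -0.0, -2.826]
wrist_force: [-0.1, 0.2, -0.5]
finger_gap: 0.4
finger_force: 0.0
```

```bash
python3 -m handwheel '-0.06 -0.1 -0.5 0 1;0 0 -0.5 0 1;0 0 -0.5 0 1;0 0 -0.15 0 1;0 0 0 0 1;0 0 0 0 1'; python3 -m handwheel '0 0 -0.1 0 1;0 0 -0.1 0 1;0 0 -0.1 0 1;0 0 -0.05 0 1;0 0 0 0 1'
```

```text
clock: 7.85
eef_pos: [507.7, -339.2, 52.2]
eef_rot: [-3.141, 0.0, -2.824]
wrist_force: [0.3, 0.1, 1.2]
finger_gap: 0.7
finger_force: 0.0
clock: 8.27
eef_pos: [508.0, -340.3, 40.0]
eef_rot: [-3.14, 0.002, -2.825]
wrist_force: [-2.6, 7.9, 22.0]
finger_gap: 0.3
finger_force: 10.9
```

Bar at its stop; hold for 2 s, then release.

```bash
H='see rows'; python3 -m handwheel '0 0 0 0 1;0 0 0 0 1;0 0 0 0 1;0 0 0 0 1;0 0 0 0 1;0 0 0 0 1;0 0 0 0 1;0 0 0 0 1;0 0 0 0 1;0 0 0 0 1;0 0 0 0 1;0 0 0 0 1'; python3 -m handwheel '0 0 0 0 1;0 0 0 0 1;0 0 0 0 1;0 0 0 0 1;0 0 0 0 1;0 0 0 0 1;0 0 0 0 1;0 0 0 0 1;0 0 0 0 1;0 0 0 0 1;0 0 0 0 1;0 0 0 0 1'; python3 -m handwheel '0 0 0.3 0 1;0 0 0.5 0 1;0 0 0.9 0 1;0 0 0.9 0 1;-0.5 0.7 0 0 1;-0.5 0.7 0 0 1;-0.5 0.7 0 0 1;0 0 0 0 1;0 0 0 0 1;0 0 0 0 1'
python3 - <<'E'
from h import *
t,dt=camera("top");s,d=camera("side")
for n,p,D in(("top",t,dt),("side",s,d)):
    for k in W[n]:
        try: M=cv2.moments(blob(p,W[n][k]));uv=(M["m10"]/M["m00"],M["m01"]/M["m00"]);print(n,k,np.round(uv,1),np.round(dpt(n,uv,D),1))
        except Exception as e: print(n,k,e)
cv2.imwrite("pics/s3.png",cv2.cvtColor(s,cv2.COLOR_RGB2BGR))
E
```

```text
clock: 9.27
eef_pos: [508.0, -340.3, 40.0]
eef_rot: [-3.139, 0.002, -2.825]
wrist_force: [-2.5, 6.7, 22.3]
finger_gap: 0.7
finger_force: 11.2
clock: 10.27
eef_pos: [508.0, -340.3, 39.9]
eef_rot: [-3.139, 0.002, -2.825]
wrist_force: [-3.4, 6.5, 21.8]
finger_gap: 0.2
finger_force: 11.2
clock: 11.1
eef_pos: [447.3, -256.6, 141.9]
eef_rot: [-3.141, 0.001, -2.825]
wrist_force: [-0.4, -0.2, -0.0]
finger_gap: 0.6
finger_force: 0.0
top rocker [259.  204.1] [542.8 133.5  53.8]
top round [182.7 193.1] [570.9 349.8  39.4]
top square [351.9 203.4] [ 550.5 -123.1   47.4]
top bar [447.7 220. ] [ 480.7 -265.9  421.8]
side rocker [266.8 187.9] [ 281.8 -215.6  483.4]
side round [227.5 154.5] [ 233.1 -192.9  554.3]
side square [339.  259.1] [ 414.9 -255.2  265. ]
side bar [391.  334.7] [ 501.5 -348.3   50.3]
```

View pics/s3.png

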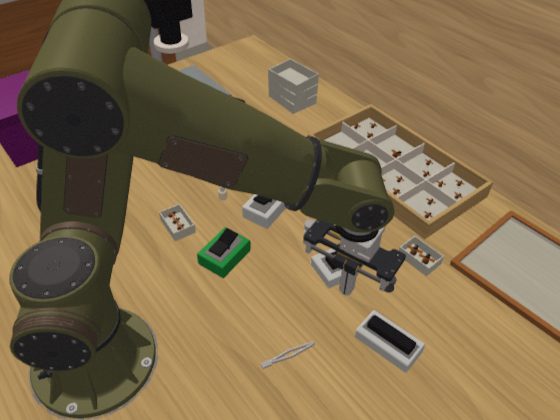

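The bar is back up at (391,335) with its height at 50 mm as before. The units are in place, the round key is still down and the arm is clear.

```bash
python3 -c "
from cell import sign_off
print(sign_off())"
```

```text
the job is handed in; nothing more can be done
None
```

The job is handed in, with no verdict returned: I tipped the rocker over, pushed the round key in, and held the long bar down about 2 s until it sprang back up; in the camera checks the control units and square key had not moved, and I saw no bystander disturbed.

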